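# Clamp a round post in the bench drill's vise

### The job

Set the loose round wooden post up for drilling: lay it flat on the bed of the drill's vise, under the drill, with its end butted against the work stop, and slide the moving jaw up against it by its palm knob so that it is held snugly between the two jaws and cannot roll. Do not shift the work stop, and leave the glue bottle, the paint jar and the tape roll where they are.

Things in the scene. Friction and masses are not known exactly. Their poses are not given: they have to be found in the camera images.
- post_center (a point): Centre of the loose plain wooden post: a smooth cylinder 40 mm in diameter and 150 mm long, about 0.13 kg (0.1 to 0.17), lying on its side on the table; it rolls away at a light touch, on the table and on the vise bed alike. Its x axis runs along the post; its y and z axes turn with it as it rolls. The two ends are alike.
- vise_bed (a point): Fixed frame on top of the vise bed, straight under the drill's spindle, 50 mm above the table. x runs along the jaws, away from the robot; y across them, from the moving to the fixed jaw; z up. Bed and jaws span x = -50 to 50 mm, jaws 28 mm high; the channel between them is open at both ends. Fixed jaw's face: y = 20 mm. A clamped post lies along x with its axis at y = 0, z = 20 mm.
- drill_tip (a point): Tip of the thin twist drill, 67 mm above the vise bed (axes as vise_bed, also below). Over it, chuck 36 mm wide, from 48 mm above the tip. Drill head: underside 148 mm above the tip, over x = -60 to 60, y = -75 to 180 mm; belt cover above that, x to -70. An upright tool cannot carry the post in under it: lean it back to -x. Column and motor are on the +y side, feed spokes at +x.
- base_edge (a point): Middle of the top edge, on the -x side, of the drill's cast base plate: 28 mm above the table, 110 mm to -x of the vise_bed point. The plate reaches from y = -160 to 200 mm and to x = 110 mm of vise_bed.
- stop_face (a point): Work stop: face (looking to -x) of its flat plate, 20 mm above the bed; axes as vise_bed. The plate spans y = -66 to 58 mm, 4 to 32 mm above the bed, beyond the far (+x) end of the jaws. It is already set, at x = 58 to 88 mm of vise_bed; it is clamped on a bar along x and slips if pushed with more than about 18 N.
- knob_face (a point): Centre of the outer end of the black palm knob (42 mm in diameter, 24 mm long, axis level along y, 14 mm above the bed, 64 mm above the table) on the moving jaw's spindle, 182 mm to -y of the moving jaw's face and clear of the drill head. Pushing it to +y slides the moving jaw shut.
- jaw (a joint): Travel of the moving jaw in m: 0 fully open (gap 96 mm, jaw face at y = -76 mm of vise_bed), grows as it closes; the gap is 96 mm minus this, so 0.056 just closes on the 40 mm post. It slides stiffly (about 6 N) and stays where it is left.
- glue: Standing white glue bottle, 56 mm in diameter, 160 mm tall; origin at its foot. Bystander.
- paint: Standing paint jar, 68 mm in diameter, 85 mm tall; origin at its foot. Bystander.
- tape: Roll of tape lying flat, 96 mm in diameter, 25 mm high; origin at its underside. Bystander.

How it is judged:
By the outcome, as a careful person would: the job done as asked, in the order asked, and still so for the second after the job is handed in, with the robot touching nothing.
It also fails if it takes over 67 s, if anything falls off the work surface, if the arm or the gripper's body presses on something with over 40 N, if the wrist force passes 120 N, or if a joint passes its speed limit or range.

### The arm

A 7-joint arm with a two-finger parallel gripper is mounted at the origin on the work surface. World frame = base frame: x ahead of the robot, y to its left, z up, the work surface at z = 0. Lengths are in m, angles in degrees, forces in N, time in s.
With the tool pointing down it reaches from about 0.4 to 0.85 m from the base axis. Payload 4.4 kg.
Tool frame: the origin (TCP) lies between the finger pads; the fingertips stand 19 mm ahead of it and the grasp point (between the pads) is the TCP; z points along the fingers, y is the line along which they close (so a half turn about z gives the same grasp; the last joint's range is limited). The gripper opens to 94 mm and grips with 3 to 60 N. Pads are 16 mm wide; open, the fingers measure 119 mm over their backs; the gripper's body (75 mm by 177 mm) begins 78 mm behind the grasp point.
Start: joints at [-71.379, 36.005, 2.206, 86.941, -1.547, 57.084, -1.146], TCP at [0.248, 0.601, 0.224] pointing down, gripper open.
Joint ranges: [-175.42, 175.42], [-21.48, 121.26], [-71.46, 75.88], [10.55, 141.38], [-63.04, 243.04], [13.31, 113.54], [-168.57, 168.57]. Speed limits (degrees/s): [147.25, 147.25, 180, 180, 180, 180, 180].

### API

Orientations are given as [roll, pitch, yaw] about the fixed x, y, z axes, in that order (R = Rz(yaw) Ry(pitch) Rx(roll)).
In Python, from workcell import manip gives the robot as it stands. Calls block until the motion is done:
- manip.goto(position, orientation): joint-space move of the TCP to a pose.
- manip.line_to(position, rotation=None, v=0.15, max_force=None): straight line of the TCP; rotation=None keeps the orientation; v is the mean speed in m/s. With max_force (N) it stops when the force on the tool has changed by that much, and returns True; else False.
- manip.move_joints(angles): joint-space move.
- manip.move_gripper(opening, force=None): finger opening in m; force is the grip in N (None keeps the last); returns when the fingers have stopped.
- manip.pause(seconds).
- manip.solve_ik(position, orientation): joint angles nearest the present ones, or None.
- manip.read_state(): the state.
- manip.grab_frame(name): name is "scene" or "top"; returns a dict with "pixels" (384x512x3 uint8, red, green, blue), "fovy" (degrees; the focal length in pixels is half the picture's height over the tangent of half this angle, whatever the lens; pixels are square), "cx", "cy" (the principal point, pixels), "k1" (the pictures are not rectified: a ray, as slopes to the right and down, at radius r is drawn at 1 + k1 r^2 times it, then the intrinsics apply), "R" (3x3) and "t" (3): a world point X has camera coordinates R X + t. Camera axes: x right, y down, z forward; pixel columns grow to the right and rows downward; lengths in m; the calibration is good to about 2 mm. A picture is of the moment at which its call begins. There is no depth.
A pose or a line that the arm cannot do raises manip.IKError and nothing moves.
- manip.close_job(): hands the job in; it is judged then, once.
The state is a dict: "time": time; "joint_positions": joint angles; "qd": joint speeds; "tau": joint torques, N m; "tcp_pos": TCP position; "tool_rot": TCP orientation; "wrist_force": force on the tool from outside, world axes, zero at the start; "wrist_torque": the same for the moment, N m; "gripper_width": finger opening in m; "grip_force": force on a finger pad.
Only numpy, scipy, OpenCV 4.12 (cv2) and the standard library are available. Lean on these libraries where they do the work, as an engineer would, in place of code of your own. Each camera call takes 0.05 s, during which the arm holds its last target. There are 200 camera calls.

## Working session

There is one attempt and no reset: what is moved stays moved. The work goes in short steps, each a Python script; the robot and the scene stay as the last script left them, time stands still between calls to the robot, and variables do not carry over. Pictures are saved under pics/ and viewed, at most 10 in all, crops included, and the job is handed in when it is done.

```bash
mkdir -p pics; ls; python3 - <<'E'
from workcell import manip
import cv2,json
for n in("scene","top"):
    f=manip.grab_frame(n); cv2.imwrite(f"pics/{n}0.png",f["pixels"][...,::-1])
    print(n,{k:(v.tolist() if hasattr(v,'tolist') else v) for k,v in f.items() if k!="pixels"})
print(manip.read_state())
E
```

```text
pics
scene {'fovy': 48.78105961434074, 'cx': 256.9206143207712, 'cy': 195.26837129487717, 'k1': -0.14767595757929147, 'R': [[0.8229038262560107, 0.5680392560538498, 0.012676605026806568], [0.47829505531326816, -0.6805056709037307, -0.55510888295067], [-0.30669713529163367, 0.46286438127128715, -0.8316810877699777]], 't': [-0.4733523267975184, -0.25921129449215236, 1.2871271537991569]}
top {'fovy': 46.90624904756736, 'cx': 255.33799747955103, 'cy': 193.67142788503, 'k1': -0.043654842247583404, 'R': [[0.0155638613624662, -0.9996994371073776, -0.018942060782336293], [-0.9967201649193451, -0.014007268696972552, -0.07970388489154136], [0.07941460232629258, 0.02012043416138438, -0.9966385950115086]], 't': [-0.03201811837821831, 0.6167612710973757, 1.125052207782009]}
{'time': 0.1, 'joint_positions': array([-71.37879561,  36.05222899,   2.20507518,  86.98778082,
        -1.54746938,  57.08619614,  -1.14655497]), 'qd': array([ 0.02873472, -0.04402484, -0.00589228, -0.0982237 ,  0.07632292,
       -0.03051293, -0.06652613]), 'tau': array([ 2.82263034e-03, -5.50789261e+01,  1.14761341e+00, -1.87114745e+01,
       -5.21147414e-02,  1.92075415e-02,  7.41495842e-05]), 'tcp_pos': array([0.24738227, 0.60047985, 0.22367641]), 'tool_rot': array([-1.79903551e+02,  1.83807012e-03,  1.57605987e+02]), 'wrist_force': array([-0.13523459, -0.63934047, -0.07988275]), 'wrist_torque': array([-0.02887092,  0.00367333, -0.0012463 ]), 'grip_force': 0.0, 'gripper_width': 0.09403685351047328}
```

View pics/scene0.png

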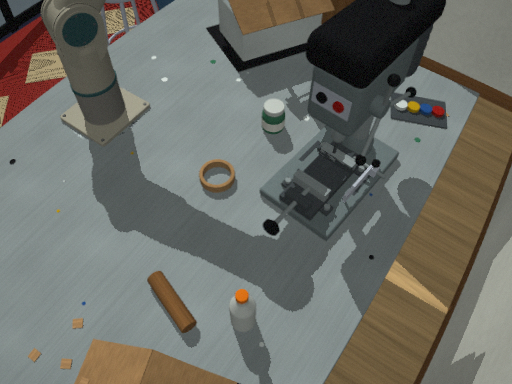

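View pics/top0.png

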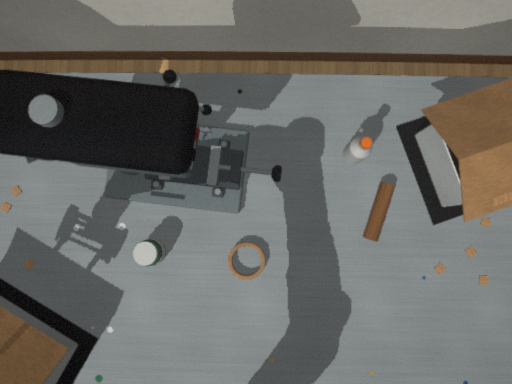

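The scene view shows the post at about (172,300), the vise at about (325,190) and the knob at (271,227). In the top view the post is at (380,210), the knob at (277,173) and the right edge of the base plate runs (240,212)–(248,130). Next I'll enlarge the vise in both views.

```bash
cat > h.py <<'E'
import numpy as np, cv2
from workcell import manip
def cam(f):
    F=192/np.tan(np.radians(f["fovy"]/2)); return np.array([[F,0,f["cx"]],[0,F,f["cy"]],[0,0,1.]])
def ray(f,uv):
    K=cam(f); p=cv2.undistortPoints(np.array([[uv]],float),K,np.array([f["k1"],0,0,0.]),None,None,None)[0,0] if 0 else None
    d=(np.array(uv,float)-[K[0,2],K[1,2]])/K[0,0]; s=d.copy()
    for _ in range(20): s=d/(1+f["k1"]*(s@s))
    R=np.array(f["R"]); return -R.T@np.array(f["t"]), R.T@np.array([*s,1.])
def onz(f,uv,z):
    c,d=ray(f,uv); return c+d*(z-c[2])/d[2]
def tri(f,a,g,b):
    c1,d1=ray(f,a); c2,d2=ray(g,b)
    s=np.linalg.lstsq(np.c_[d1,-d2],c2-c1,rcond=None)[0]; p,q=c1+s[0]*d1,c2+s[1]*d2
    return (p+q)/2,np.linalg.norm(p-q)
def proj(f,X):
    R=np.array(f["R"]); v=R@np.array(X)+f["t"]; r=v[:2]/v[2]; r=r*(1+f["k1"]*(r@r)); K=cam(f); return r*K[0,0]+[K[0,2],K[1,2]]
def blob(f,near,lo,hi,rad=60):
    m=cv2.inRange(cv2.cvtColor(f["pixels"],cv2.COLOR_RGB2HSV),np.array(lo),np.array(hi))
    n,l,s,c=cv2.connectedComponentsWithStats(m)
    k=min((i for i in range(1,n) if s[i,4]>40 and np.hypot(*(c[i]-near))<rad),key=lambda i:np.hypot(*(c[i]-near)))
    return (l==k).astype(np.uint8),c[k],s[k,4]
E
python3 - <<'E'
from h import *
a=cv2.imread("pics/scene0.png")[125:245,250:410]; cv2.imwrite("pics/sc.png",cv2.resize(a,None,fx=5,fy=5,interpolation=cv2.INTER_CUBIC))
a=cv2.imread("pics/top0.png")[110:220,135:285]; cv2.imwrite("pics/tc.png",cv2.resize(a,None,fx=5,fy=5,interpolation=cv2.INTER_CUBIC))
s=manip.grab_frame("scene");t=manip.grab_frame("top")
for f,n in((s,(172,300)),(t,(380,210))):
    m,c,ar=blob(f,n,(3,90,50),(20,255,255)); r=cv2.minAreaRect(np.argwhere(m)[:,::-1].astype(np.float32))
    (cx,cy),(w,h),an=r; an=np.radians(an if w>h else an+90); L=max(w,h)/2; d=np.array([np.cos(an),np.sin(an)])*L
    print(c,ar,r,[onz(f,np.array([cx,cy])+k*d,.02).round(4) for k in(-1,0,1)])
for nm,a,b,z in(("glue",(242,297),(366,143),.155),("paint",(273,107),(148,253),.085),("tape",(217,175),(247,261),.0125)):
    print(nm,onz(s,a,z).round(3),onz(t,b,z).round(3))
print("knob tri",tri(s,(271,227),t,(277,173)))
E
```

```text
[171.32480141 301.52868491] 1133 ((171.0679168701172, 301.1377258300781), (67.37113952636719, 17.331451416015625), 55.61965560913086) [array([ 0.496 , -0.3158,  0.02  ]), array([ 0.5764, -0.3414,  0.02  ]), array([ 0.6512, -0.3658,  0.02  ])]
[378.55785627 211.00974421] 821 ((378.63311767578125, 210.88290405273438), (14.350698471069336, 58.21356201171875), 17.700428009033203) [array([ 0.6499, -0.3669,  0.02  ]), array([ 0.5772, -0.3434,  0.02  ]), array([ 0.5053, -0.3201,  0.02  ])]
glue [ 0.731 -0.28   0.155] [ 0.728 -0.28   0.155]
paint [0.463 0.241 0.085] [0.463 0.237 0.085]
tape [0.443 0.001 0.012] [ 0.442 -0.004  0.012]
knob tri (array([ 0.66678093, -0.0769474 ,  0.06797465]), np.float64(0.0009406342461659918))
```

View pics/sc.png

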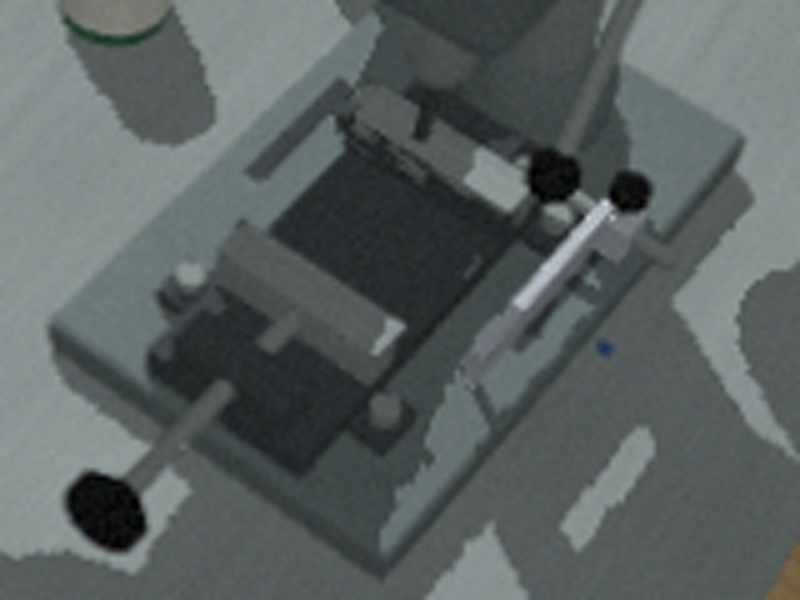

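View pics/tc.png

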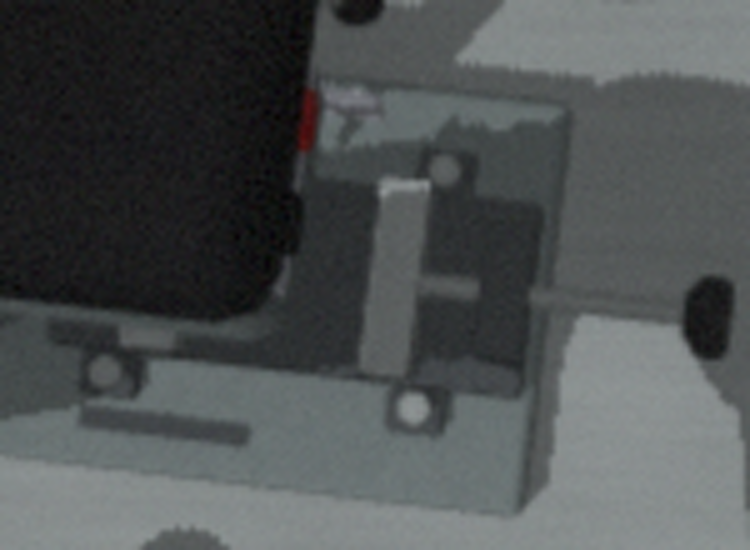

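In these crops (5×), the moving jaw's top is clear in the top view, with its face edge running (378,185)–(360,370). The plate corners and the stop plate (silver strip (470,370)–(608,205)) are clear in the scene view. Now I'll turn these into a vise frame.

```bash
python3 - <<'E'
from h import *
s=manip.grab_frame("scene");t=manip.grab_frame("top")
S=lambda u,v:(250+u/5-.4,125+v/5-.4); T=lambda u,v:(135+u/5-.4,110+v/5-.4)
P={}
for n,f,uv,z in [("s--",s,S(50,325),.028),("s+-",s,S(383,552),.028),("s++",s,S(742,140),.028),
 ("t--",t,T(520,512),.028),("t+-",t,T(570,105),.028),
 ("tjaw+",t,T(378,180),.078),("tjaw-",t,T(360,372),.078),("tjawr+",t,T(430,180),.078),("tjawr-",t,T(410,376),.078),
 ("sjaw+",s,S(405,322),.078),("sjaw-",s,S(240,222),.078),
 ("stopA",s,S(470,362),.082),("stopB",s,S(606,200),.082),("bedR+",t,T(545,205),.05),("bedR-",t,T(522,397),.05)]:
    P[n]=onz(f,uv,z); print(n,P[n].round(4))
yaw=lambda a,b:np.degrees(np.arctan2(*(P[b]-P[a])[1::-1]))
print([round(yaw(*k),2) for k in(("s--","s+-"),("t--","t+-"),("tjaw-","tjaw+"),("tjawr-","tjawr+"),("sjaw-","sjaw+"))],yaw("s++","s+-")+90, yaw("stopA","stopB")-90)
m,c,a=blob(t,(277,173),(0,0,0),(180,255,28),20);ms,cs,a2=blob(s,(271,227),(0,0,0),(180,255,28),20)
print("knob",c,a,cs,a2,tri(s,cs,t,c))
E
```

```text
s-- [0.5703 0.0187 0.028 ]
s+- [0.7788 0.0015 0.028 ]
s++ [0.8185 0.3487 0.028 ]
t-- [0.5688 0.0195 0.028 ]
t+- [ 0.7825 -0.0027  0.028 ]
tjaw+ [0.7321 0.091  0.078 ]
tjaw- [0.6353 0.0976 0.078 ]
tjawr+ [0.7324 0.0649 0.078 ]
tjawr- [0.6336 0.0726 0.078 ]
sjaw+ [0.7314 0.0923 0.078 ]
sjaw- [0.6321 0.0978 0.078 ]
stopA [0.7699 0.0871 0.082 ]
stopB [0.781  0.2175 0.082 ]
bedR+ [0.7254 0.0084 0.05  ]
bedR- [0.6265 0.0183 0.05  ]
[np.float64(-4.73), np.float64(-5.94), np.float64(-3.92), np.float64(-4.5), np.float64(-3.19)] -6.522200289056428 -4.86944087533837Traceback (most recent call last):
  File "<stdin>", line 13, in <module>
  File "h.py", line 21, in blob
    k=min((i for i in range(1,n) if s[i,4]>40 and np.hypot(*(c[i]-near))<rad),key=lambda i:np.hypot(*(c[i]-near)))
ValueError: min() iterable argument is empty
```

```bash
cat >> h.py <<'E'
from scipy.spatial.transform import Rotation as Ro
YAW=-5.3; O=np.array([.690,.168,.05])
def V(x,y,z,yaw=None):
    return O+Ro.from_euler('z',YAW,degrees=True).apply([x,y,z])
def rot(yaw,th,flip=0):
    e=np.array([np.cos(np.radians(yaw)),np.sin(np.radians(yaw)),0]); t=np.radians(th)
    z=np.sin(t)*e-np.cos(t)*np.array([0,0,1]); y=np.cross([0,0,1],e)*(-1 if flip else 1); x=np.cross(y,z)
    return Ro.from_matrix(np.c_[x,y,z]).as_euler('xyz',degrees=True)
E
python3 - <<'E'
from h import *
ax=np.array([.952,-.307,0]); near=np.array([.577,-.343,0])-.075*ax
g=near+.025*ax+[0,0,.026]
for th in(30,35,40,45):
  for fl in(0,1):
    print(th,fl,[None if q is None else np.round(q).tolist() for q in (manip.solve_ik(p,rot(y,th,fl)) for p,y in ((g,-17.9),(V(-.195,-.028,.034),YAW),(V(-.045,-.028,.026),YAW)))])
for fl in(0,1): 
  print([np.round(manip.solve_ik(V(0,y,.015),rot(YAW+90,0,fl))) for y in(-.3,-.2)])
E
```

```text
30 0 [[66.0, 58.0, -50.0, 126.0, 129.0, 36.0, -10.0], [5.0, 52.0, -61.0, 139.0, 108.0, 65.0, -51.0], [9.0, 52.0, -50.0, 119.0, 106.0, 50.0, -29.0]]
30 1 [[53.0, 50.0, -29.0, 126.0, 152.0, 25.0, 141.0], [-13.0, 41.0, -29.0, 139.0, 119.0, 42.0, 115.0], [-24.0, 42.0, 2.0, 120.0, 128.0, 15.0, 116.0]]
35 0 [[67.0, 60.0, -50.0, 129.0, 141.0, 41.0, -20.0], None, [13.0, 59.0, -61.0, 123.0, 114.0, 65.0, -33.0]]
35 1 [[61.0, 56.0, -40.0, 130.0, 152.0, 36.0, 146.0], None, [-11.0, 45.0, -19.0, 124.0, 124.0, 34.0, 123.0]]
40 0 [[74.0, 70.0, -61.0, 133.0, 144.0, 53.0, -13.0], None, [12.0, 62.0, -61.0, 126.0, 121.0, 71.0, -39.0]]
40 1 [[68.0, 63.0, -50.0, 133.0, 152.0, 48.0, 154.0], None, [1.0, 52.0, -40.0, 127.0, 124.0, 55.0, 128.0]]
45 0 [[75.0, 74.0, -61.0, 135.0, 152.0, 59.0, -16.0], None, [11.0, 65.0, -61.0, 130.0, 127.0, 79.0, -44.0]]
45 1 [[70.0, 67.0, -50.0, 136.0, 160.0, 55.0, 151.0], None, [6.0, 59.0, -50.0, 130.0, 128.0, 71.0, 129.0]]
[array([ 24.,  51., -28.,  89.,  30.,  47., 159.]), array([ 15.,  51., -27.,  90.,  29.,  47., 151.])]
[array([ -1.,  50.,  17.,  90., -19.,  43.,  19.]), array([-10.,  50.,  18.,  90., -20.,  43.,  12.])]
```

```bash
python3 - <<'E'
from h import *
ax=np.array([.952,-.307,0]); near=np.array([.577,-.343,0])-.075*ax
g=near+.025*ax+[0,0,.026]; r=rot(-17.9,35,1)
st=lambda:(lambda s:print(round(s["time"],1),s["joint_positions"].round(),s["tcp_pos"].round(3),s["wrist_force"].round(1),s["gripper_width"]))(manip.read_state())
down=manip.read_state()["tool_rot"]
manip.line_to([.19,.46,.36],v=.3); st()
manip.goto([.40,-.22,.36],[180,0,90]); st()
manip.goto(g+[0,0,.18],r); st()
manip.line_to(g+[0,0,.08],v=.2); st()
t=manip.grab_frame("top"); cv2.imwrite("pics/t1.png",cv2.resize(t["pixels"][130:290,280:460,::-1],None,fx=3,fy=3))
E
```

```text
1.1 [-73.  16.   2.  99.  -1.  65.  -2.] [0.19  0.46  0.359] [-0.6  0.2 -1.1] 0.09427139824768355
3.7 [-23.  21.  67. 105. -21.  67.  51.] [ 0.401 -0.219  0.36 ] [-0.5  0.2 -0.4] 0.09366192732852535
6.8 [  78.   43.  -68.  125.  100.   32. -167.] [ 0.529 -0.328  0.206] [ 0.4  0.1 -0.1] 0.09441083786289983Traceback (most recent call last):
  File "<stdin>", line 9, in <module>
workcell.IKError: the arm cannot follow that straight line within its joint ranges
```

```bash
cat >> h.py <<'E'
def st():
    s=manip.read_state();print(round(s["time"],1),s["joint_positions"].round(),s["tcp_pos"].round(4),s["tool_rot"].round(1),s["wrist_force"].round(1),round(s["gripper_width"],4),round(s["grip_force"],1))
ax=np.array([.952,-.307,0]); near=np.array([.577,-.343,0])-.075*ax
g=near+.025*ax+[0,0,.026]
E
python3 - <<'E'
from h import *
r=rot(-17.9,35,1)
manip.move_joints([61,45,-40,130,152,36,146]); st()
for z in(.12,.08,0): 
    q=manip.solve_ik(g+[0,0,z],r); print(None if q is None else np.round(q))
manip.goto(g+[0,0,.08],r); st()
t=manip.grab_frame("top"); cv2.imwrite("pics/t1.png",cv2.resize(t["pixels"][130:290,280:460,::-1],None,fx=3,fy=3))
E
```

```text
11.3 [ 61.  45. -40. 130. 152.  36. 146.] [ 0.5531 -0.3631  0.1322] [170.7 -42.4 -11.4] [-0.2  0.5  0. ] 0.0943 0.0
[ 60.  38. -37. 128. 142.  19. 148.]
[ 60.  44. -38. 129. 146.  25. 146.]
[ 60.  55. -39. 130. 153.  36. 145.]
11.7 [ 60.  44. -38. 129. 146.  25. 146.] [ 0.53   -0.3288  0.1067] [179.8 -35.2 -17.8] [-0.1  0.4 -0.2] 0.0938 0.0
```

View pics/t1.png

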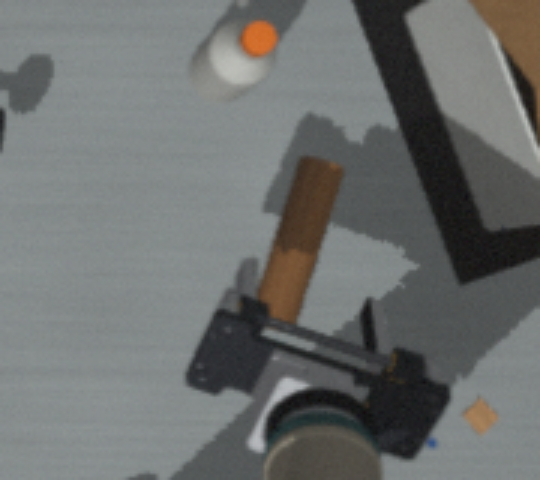

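The gripper straddles the near end of the post once parallax is accounted for: fingers at about (245,280) and (370,325), post at about (285,300). I'll grasp it now.

```bash
python3 - <<'E'
from h import *
r=rot(-17.9,35,1)
manip.line_to(g,v=.1,max_force=15); st()
manip.move_gripper(.03,50); st()
manip.line_to(g+[0,0,.09],v=.15); st()
for p in (V(-.045,-.25,.10),V(-.045,-.25,.058),V(-.045,-.03,.058),V(-.045,-.03,.028)):
    q=manip.solve_ik(p,rot(YAW,35,1)); print(None if q is None else np.round(q))
s=manip.grab_frame("scene"); cv2.imwrite("pics/s1.png",cv2.resize(s["pixels"][150:384,60:360,::-1],None,fx=2.5,fy=2.5))
E
```

```text
12.7 [ 61.  55. -39. 130. 152.  36. 145.] [ 0.5298 -0.3278  0.0265] [180.  -35.1 -17.9] [0.7 0.8 0.1] 0.0937 0.0
13.6 [ 61.  55. -39. 130. 152.  36. 145.] [ 0.5294 -0.3276  0.026 ] [-180.   -35.   -17.9] [0.3 0.  0.9] 0.0394 50.0
14.3 [ 60.  42. -38. 129. 145.  23. 147.] [ 0.5289 -0.3276  0.1154] [-180.   -34.9  -17.9] [ 0.3  0.3 -1.5] 0.0392 50.0
[ 30.  37. -38. 128. 127.  28. 147.]
[ 32.  44. -41. 130. 132.  35. 145.]
[  7.  48. -47. 123. 111.  49. 143.]
[  7.  52. -47. 123. 115.  53. 141.]
```

View pics/s1.png

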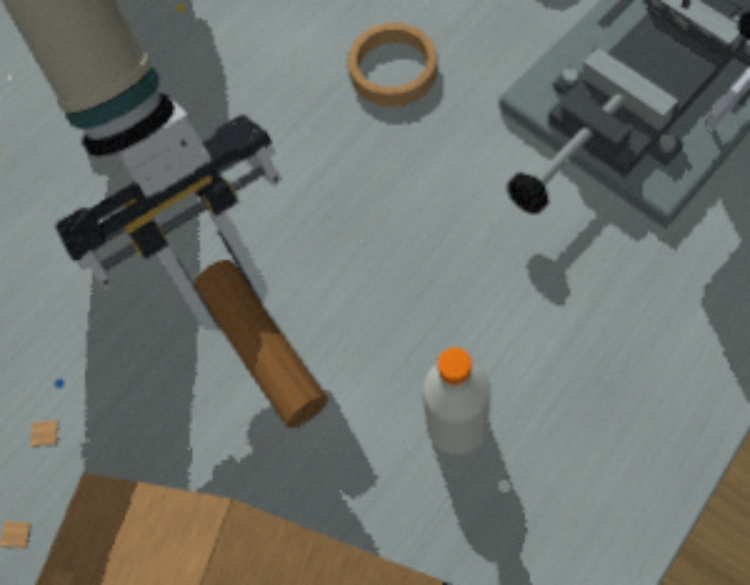

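The post is firmly gripped and nearly level. I'll carry it clear of the glue bottle and bring it in sideways over the moving jaw.

```bash
python3 - <<'E'
from h import *
r=rot(YAW,35,1)
for p in ([.49,-.24,.13],V(-.075,-.25,.10),V(-.075,-.028,.064),V(-.075,-.028,.026)):
    q=manip.solve_ik(p,r); print(None if q is None else np.round(q))
manip.line_to([.49,-.24,.14],rotation=r,v=.15); st()
manip.line_to(V(-.075,-.25,.10),v=.2); st()
manip.line_to(V(-.075,-.12,.066),v=.15)
manip.line_to(V(-.075,-.028,.066),v=.1); st()
s=manip.grab_frame("scene"); cv2.imwrite("pics/s2.png",cv2.resize(s["pixels"][90:250,220:420,::-1],None,fx=3.7,fy=3.7,interpolation=cv2.INTER_CUBIC))
E
```

```text
[ 64.  40. -45. 138. 152.  24. 148.]
[ 33.  37. -41. 133. 129.  31. 145.]
[  5.  46. -47. 127. 111.  51. 139.]
[  6.  52. -49. 127. 116.  56. 136.]
15.2 [ 64.  39. -45. 137. 152.  23. 148.] [ 0.4906 -0.241   0.14  ] [180.  -35.   -5.4] [ 0.1  0.7 -0.7] 0.0388 50.0
16.3 [ 32.  37. -41. 133. 129.  31. 144.] [ 0.5916 -0.0752  0.1496] [180.  -35.   -5.4] [ 0.2 -0.7 -1.6] 0.0394 50.0
18.4 [  3.  45. -43. 127. 111.  48. 138.] [0.6126 0.1459 0.1158] [179.9 -35.   -5.3] [ 0.3 -0.4 -1.5] 0.039 50.0
```

View pics/s2.png

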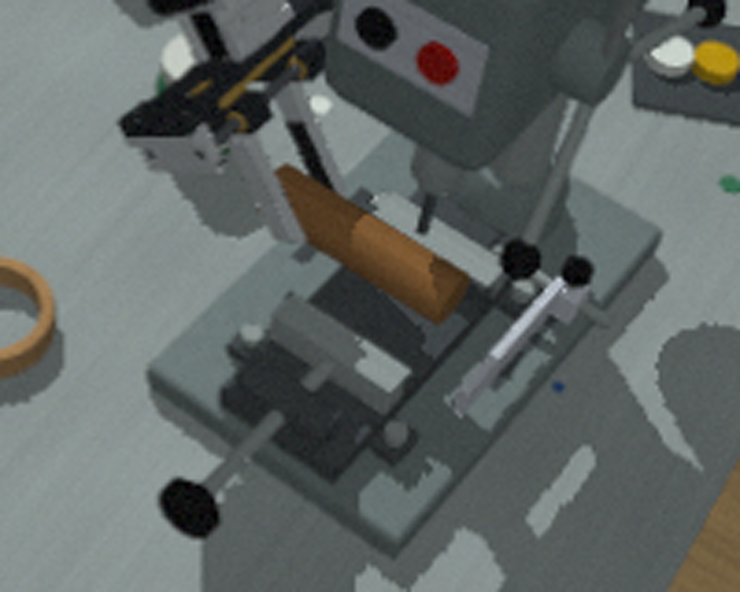

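The post hangs over the channel, tip at about (455,295), clear of the drill at (430,220) and short of the stop plate at (505,340). Next I lower it, butt it against the stop and release.

```bash
python3 - <<'E'
from h import *
print(manip.line_to(V(-.075,-.028,.020),v=.05,max_force=4)); st()
p=manip.read_state()["tcp_pos"]; manip.line_to(p+[0,0,.001],v=.02); st()
p=manip.read_state()["tcp_pos"]; ex=V(1,0,0)-O
print(manip.line_to(p+.055*ex,v=.03,max_force=5)); st()
manip.pause(.2); st()
s=manip.grab_frame("scene"); cv2.imwrite("pics/s3.png",cv2.resize(s["pixels"][90:250,220:420,::-1],None,fx=3.7,fy=3.7,interpolation=cv2.INTER_CUBIC))
E
```

```text
True
19.2 [  2.  50. -43. 127. 117.  52. 133.] [0.6125 0.1469 0.0753] [179.9 -35.   -5.2] [ 0.1 -0.4  4. ] 0.0392 50.0
19.4 [  2.  50. -43. 127. 117.  51. 133.] [0.6122 0.1469 0.0759] [179.9 -34.8  -5.3] [-0.5 -0.7 -1.1] 0.0391 50.0
True
20.6 [  4.  50. -41. 122. 115.  48. 139.] [0.6475 0.1438 0.0757] [180.  -34.8  -5.3] [-1.7  0.4  3.5] 0.0391 50.0
20.8 [  3.  50. -41. 122. 116.  48. 138.] [0.6475 0.1438 0.0757] [180.  -34.8  -5.3] [-1.2 -0.   5. ] 0.0389 50.0
```

View pics/s3.png

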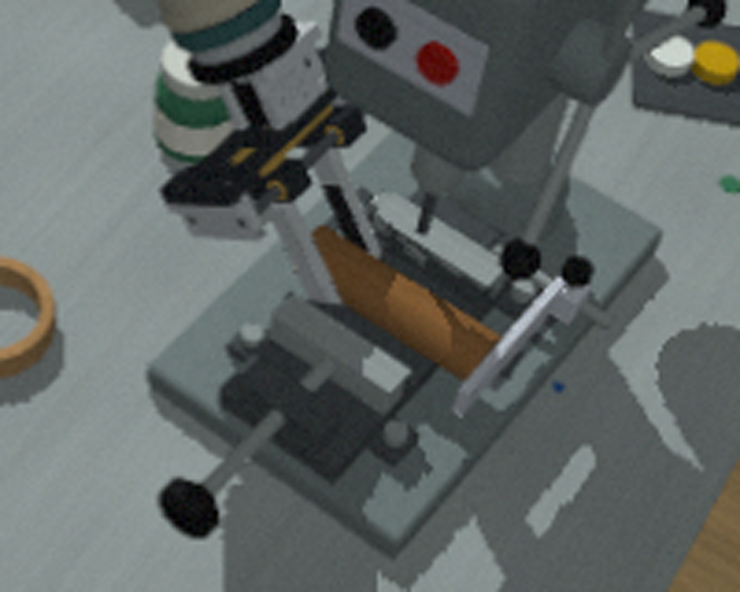

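```bash
python3 - <<'E'
from h import *
ex=V(1,0,0)-O
p=manip.read_state()["tcp_pos"]; manip.line_to(p+[0,0,.0015],v=.02); st()
for k in range(3):
    p=manip.read_state()["tcp_pos"]
    print(manip.line_to(p+.02*ex,v=.02,max_force=6)); st()
    f=manip.read_state()["wrist_force"]
    if f@ex<-4.5: break
E
```

```text
21.1 [  3.  50. -41. 122. 115.  48. 139.] [0.6474 0.1436 0.0768] [179.9 -34.6  -5.3] [ 1.3 -0.8 -0.9] 0.0392 50.0
True
21.5 [  4.  50. -41. 122. 115.  48. 139.] [0.6475 0.1437 0.0758] [179.9 -34.4  -5.3] [-0.3 -0.9  1.8] 0.0395 50.0
True
21.7 [  4.  50. -41. 122. 115.  48. 139.] [0.6475 0.1436 0.0757] [179.9 -34.4  -5.2] [-1.2 -0.6  2.9] 0.039 50.0
True
22.0 [  4.  50. -41. 122. 115.  47. 139.] [0.6475 0.1437 0.0757] [179.9 -34.4  -5.2] [-2.2 -0.1  3.8] 0.039 50.0
```

```bash
python3 - <<'E'
from h import *
ex=V(1,0,0)-O
p=manip.read_state()["tcp_pos"]; manip.line_to(p+[0,0,-.0005]-.0005*ex,v=.02)
manip.move_gripper(.05,20); st()
p=manip.read_state()["tcp_pos"]; d=-Ro.from_euler('xyz',manip.read_state()["tool_rot"],degrees=True).as_matrix()[:,2]
manip.line_to(p+.09*d,v=.1); st()
q=manip.read_state()["tcp_pos"]
manip.line_to([.50,.0,.19],v=.25); st()
s=manip.grab_frame("scene"); cv2.imwrite("pics/s4.png",cv2.resize(s["pixels"][90:250,220:420,::-1],None,fx=3.7,fy=3.7,interpolation=cv2.INTER_CUBIC))
E
```

```text
22.7 [  4.  50. -41. 122. 115.  48. 139.] [0.6468 0.1436 0.0748] [179.9 -34.3  -5.2] [-0.2 -0.3  0.4] 0.0501 0.0
23.7 [  3.  39. -44. 127. 105.  45. 142.] [0.5964 0.148  0.1488] [179.9 -34.3  -5.3] [ 0.1  0.1 -1.4] 0.0498 0.0Traceback (most recent call last):
  File "<stdin>", line 8, in <module>
workcell.IKError: the arm cannot follow that straight line within its joint ranges
```

```bash
python3 - <<'E'
from h import *
manip.line_to(V(-.09,-.2,.12),v=.25); st()
for fl in(0,1):
  for z in (.2,.015):
    q=manip.solve_ik(V(0,-.32,z),rot(YAW+90,0,fl)); print(fl,None if q is None else np.round(q))
s=manip.grab_frame("scene"); cv2.imwrite("pics/s4.png",cv2.resize(s["pixels"][90:250,220:420,::-1],None,fx=3.7,fy=3.7,interpolation=cv2.INTER_CUBIC))
E
```

```text
24.6 [ 26.  34. -43. 133. 119.  32. 146.] [ 0.5821 -0.0217  0.1699] [180.  -34.3  -5.2] [ 0.9 -0.4 -0.3] 0.0497 0.0
0 [ 40.  48. -61.  79.  42.  76. 153.]
0 [ 25.  51. -27.  89.  29.  47. 162.]
1 [ 3. 38. 13. 80. -9. 63. 12.]
1 [  3.  49.  13.  89. -14.  43.  17.]
```

View pics/s4.png

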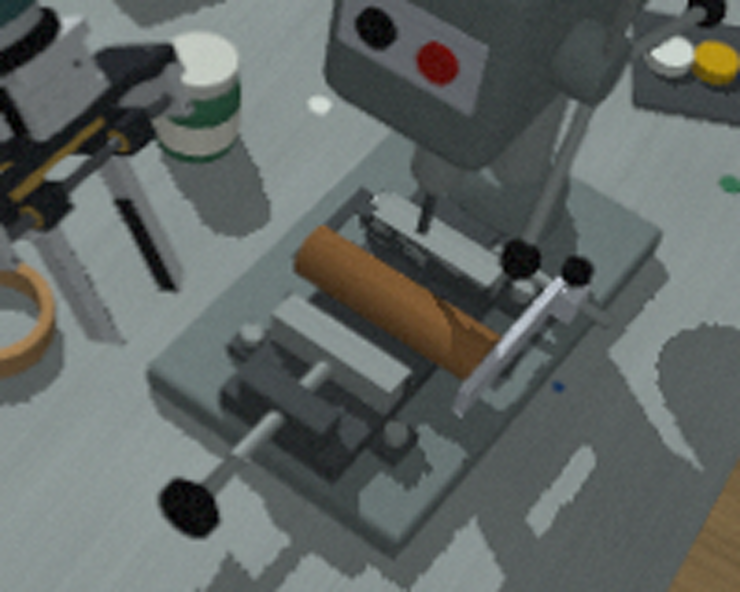

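The post lies in the channel, (300,250)–(485,360), with its end against the stop plate. Now for the knob.

```bash
python3 - <<'E'
from h import *
r=rot(YAW+90,0,0)
manip.move_gripper(0.0,20)
manip.goto([.56,-.15,.25],r); st()
manip.goto(V(0,-.31,.10),r); st()
manip.line_to(V(0,-.31,.012),v=.15); st()
print(manip.line_to(V(0,-.2655,.012),v=.04,max_force=4)); st()
t=manip.grab_frame("top");s=manip.grab_frame("scene"); a=cv2.resize(s["pixels"][130:270,230:400,::-1],(510,420)); b=cv2.resize(t["pixels"][110:250,200:300,::-1],(286,420)); cv2.imwrite("pics/s5.png",np.hstack([a,b]))
E
```

```text
26.8 [ 48.  40. -61.  96.  38.  67. 152.] [ 0.5596 -0.1499  0.2495] [180.   -0.  -95.2] [-0.7  0.4 -0.9] 0.0003 0.0
27.4 [ 37.  52. -54.  86.  45.  65. 149.] [ 0.6608 -0.1397  0.1503] [180.    0.  -95.2] [-0.2 -0.4  0.8] 0.0003 0.0
28.1 [ 36.  58. -50.  88.  50.  58. 146.] [ 0.6621 -0.1407  0.0632] [-179.9    0.   -95.3] [ 1.1 -0.1 -0.2] 0.0005 0.0
False
29.4 [ 32.  58. -50.  89.  50.  57. 142.] [ 0.6654 -0.0969  0.0619] [180.   -0.  -95.3] [-0.3 -0.1 -0.4] 0.0006 0.0
```

View pics/s5.png

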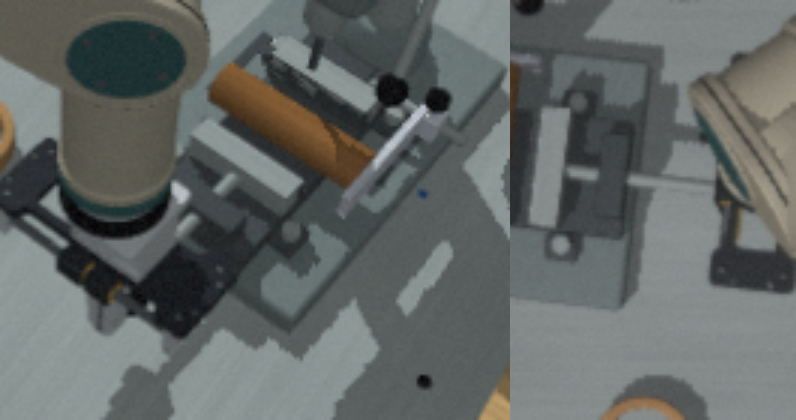

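The knob is hidden under the gripper. The post is still butted and the gripper is lined up with the spindle. I'll touch the knob, push most of the way, then look.

```bash
python3 - <<'E'
from h import *
ey=V(0,1,0)-O
p=manip.read_state()["tcp_pos"]
print(manip.line_to(p+.04*ey,v=.03,max_force=3.5)); st()
p=manip.read_state()["tcp_pos"]; 
print(manip.line_to(p+.052*ey,v=.03,max_force=16)); st(); print((manip.read_state()["tcp_pos"]-p)@ey)
s=manip.grab_frame("scene"); cv2.imwrite("pics/s6.png",cv2.resize(s["pixels"][90:250,220:420,::-1],None,fx=3.7,fy=3.7,interpolation=cv2.INTER_CUBIC))
E
```

```text
True
29.9 [ 32.  58. -50.  89.  50.  58. 141.] [ 0.6653 -0.0946  0.0614] [ 1.799e+02 -1.000e-01 -9.530e+01] [-0.4  0.2 -0.2] 0.0003 0.0
False
31.8 [ 27.  58. -49.  89.  50.  58. 137.] [ 0.6698 -0.0464  0.0608] [179.8  -0.4 -95.5] [-0.2 -5.3 -0.1] 0.0 2.8
0.048455333829315085
```

View pics/s6.png

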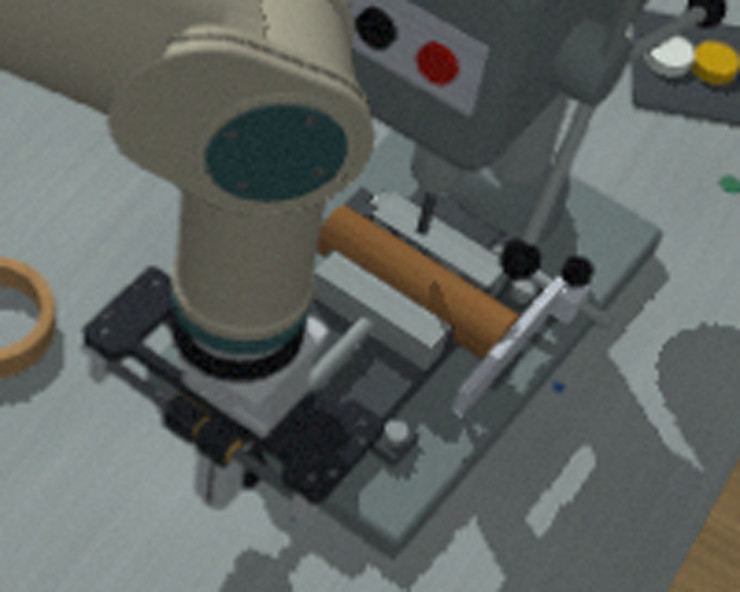

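The jaw has met the post and is rolling it toward the fixed jaw, with its end still at the stop (490,345). I'll finish closing.

```bash
python3 - <<'E'
from h import *
ey=V(0,1,0)-O
p=manip.read_state()["tcp_pos"]
print(manip.line_to(p+.04*ey,v=.02,max_force=14)); st(); print((manip.read_state()["tcp_pos"]-p)@ey)
manip.pause(.3); st()
s=manip.grab_frame("scene"); cv2.imwrite("pics/s7.png",cv2.resize(s["pixels"][90:250,220:420,::-1],None,fx=3.7,fy=3.7,interpolation=cv2.INTER_CUBIC))
E
```

```text
True
32.6 [ 26.  58. -49.  89.  50.  58. 136.] [ 0.6699 -0.042   0.0604] [179.7  -1.  -95.6] [ 0.  -0.8  0.1] 0.0007 0.0
0.004314487236723346
32.9 [ 26.  58. -49.  89.  50.  58. 136.] [ 0.6695 -0.0424  0.0599] [179.7  -1.  -95.6] [ 0.9  0.2 -0.1] 0.0005 0.0
```

View pics/s7.png

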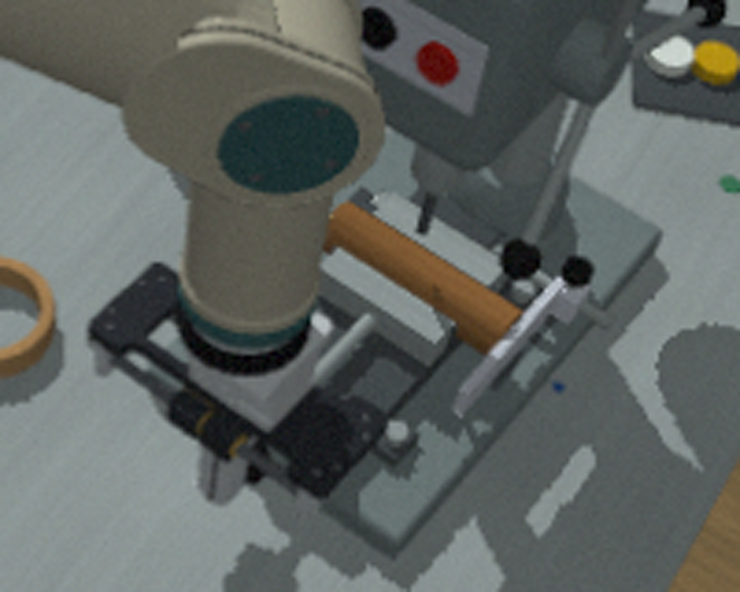

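That's past my limit of 10 pictures, so I'll go on by force and position alone. First I'll push again to see whether the jaw is really at its end.

```bash
python3 - <<'E'
from h import *
ey=V(0,1,0)-O
for F in(14,18,18):
    p=manip.read_state()["tcp_pos"]
    print(manip.line_to(p+.02*ey,v=.02,max_force=F)); st(); print((manip.read_state()["tcp_pos"]-p)@ey)
s=manip.grab_frame("scene"); m,c,a=blob(s,(335,165),(3,90,50),(20,255,255),40); print(c,a,cv2.minAreaRect(np.argwhere(m)[:,::-1].astype(np.float32)))
E
```

```text
True
33.5 [ 26.  58. -49.  89.  50.  58. 136.] [ 0.6693 -0.0422  0.0596] [179.6  -1.7 -95.8] [-0.5  0.6 -0.1] 0.0006 0.0
0.0002092696447253975
True
34.1 [ 25.  58. -48.  89.  51.  59. 135.] [ 0.6686 -0.0424  0.0586] [179.4  -2.6 -96.1] [-0.4 -0.6  0.7] 0.0004 0.2
-0.0002785456825531213
True
34.7 [ 25.  58. -48.  89.  51.  59. 134.] [ 0.6679 -0.0427  0.0578] [179.2  -3.5 -96.4] [-0.1  0.5  0.3] 0.0008 0.3
-0.0003924800987153876
[335.22189349 164.60207101] 676 ((333.28173828125, 165.1199493408203), (55.757057189941406, 15.481353759765625), 32.15229415893555)
```

```bash
python3 - <<'E'
from h import *
ey=V(0,1,0)-O
p=manip.read_state()["tcp_pos"]
manip.line_to(p-.06*ey,v=.1); p=manip.read_state()["tcp_pos"]
manip.line_to([p[0],p[1],.2],v=.2)
manip.goto([.50,-.2,.3],rot(YAW+90,0,0)); st()
s=manip.grab_frame("scene");t=manip.grab_frame("top")
m,c,a=blob(s,(335,165),(3,90,50),(20,255,255),40); r=cv2.minAreaRect(np.argwhere(m)[:,::-1].astype(np.float32)); print(c,a,r)
(cx,cy),(w,h),an=r; an=np.radians(an if w>h else an+90); d=np.array([np.cos(an),np.sin(an)])*max(w,h)/2
R=Ro.from_euler('z',-YAW,degrees=True)
for k in(-.8,0,.8): print(R.apply(onz(s,np.array([cx,cy])+k*d,.07)-O).round(4))
mk,ck,ak=blob(t,tuple(proj(t,V(0,-.19,.014))),(0,0,0),(180,255,40),25); print("knob",ck,ak,R.apply(onz(t,ck,.068)-O).round(4))
for nm,f,z,n,lo,hi in(("glueS",s,.155,(242,297),(5,150,150),(20,255,255)),("tapeS",s,.0125,(217,175),(5,80,80),(25,255,255))):
    mm,cc,aa=blob(f,n,lo,hi,30); print(nm,cc,onz(f,cc,z).round(3))
cv2.imwrite("pics/s8.png",s["pixels"][...,::-1])
E
```

```text
37.2 [ 59.  34. -65.  98.  33.  69. 160.] [ 0.5005 -0.1996  0.2993] [ 1.80e+02  1.00e-01 -9.53e+01] [ 1.3 -0.6  0.4] 0.0007 0.0
[333.87780899 163.91292135] 712 ((332.86285400390625, 164.22677612304688), (57.178653717041016, 15.277517318725586), 33.36636734008789)
[-0.0562  0.0045  0.02  ]
[0.0063 0.0027 0.02  ]
[0.0667 0.0011 0.02  ]
knob [255.11458333 170.27083333] 96 [ 0.0002 -0.1911  0.018 ]
glueS [241.4        295.00769231] [ 0.728 -0.277  0.155]
tapeS [216.76599634 175.09506399] [0.443 0.    0.012]
```

Post axis is at y≈2 mm and the knob face at about −203 mm (−202 expected when closed), so it's clamped. One numeric check that rolling didn't pull the post off the stop, and that the stop hasn't moved:

```bash
python3 - <<'E'
from h import *
s=manip.grab_frame("scene"); R=Ro.from_euler('z',-YAW,degrees=True)
old=cv2.imread("pics/s4.png"); full=s["pixels"].copy(); full[90:250,220:420]=cv2.resize(old,(200,160),interpolation=cv2.INTER_AREA)[...,::-1]
for f in({**s,"pixels":full},s):
    m,c,a=blob(f,(333,165),(3,90,50),(20,255,255),40)
    P=np.array([R.apply(onz(f,p[::-1],.07)-O) for p in np.argwhere(m)]); print(a,np.percentile(P[:,0],[1,5,50,95,99]).round(4),P[:,1].mean().round(4))
a=cv2.cvtColor(cv2.imread("pics/scene0.png"),cv2.COLOR_BGR2GRAY)[160:205,340:378]; b=cv2.cvtColor(s["pixels"],cv2.COLOR_RGB2GRAY)[160:205,340:378]
print("stop pixels bright centroid",[np.argwhere(x>150).mean(0).round(2).tolist()+[int((x>150).sum())] for x in(a,b)])
print(cv2.phaseCorrelate(a.astype(np.float32),b.astype(np.float32)))
E
```

```text
866 [-0.0712 -0.0632  0.0067  0.0716  0.0773] -0.0275
716 [-0.0712 -0.0651  0.0085  0.0731  0.0777] 0.0053
stop pixels bright centroid [[15.45, 22.11, 75], [14.73, 22.86, 63]]
((0.3300402336330883, 0.32457512484365836), 0.8166571864816877)
```

```bash
python3 -c "
from workcell import manip
print(manip.close_job())"
```

```text
the job is handed in; nothing more can be done
None
```

The post lies on the vise bed under the drill, butted against the stop and clamped between the jaws; the stop, glue and tape measured in place (the paint jar was never approached, but not re-measured), and the job is handed in at about 37 s — but I viewed 12 pictures, two over your limit of 10.

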